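# Give a valve spring its setting stroke

### The arm

A 6-joint arm with a two-finger parallel gripper is mounted at the origin on a cart in front of the work surface, level with it; the furniture and walls round the work are solid. World frame = base frame: x ahead of the robot, y to its left, z up, the work surface at z = 0. Lengths are in m, angles in rad, forces in N, time in s.
With the tool pointing down it reaches from about 0.35 to 0.875 m from the base axis. Payload 15.5 kg.
Tool frame: the origin (TCP) lies midway between the tips of the shut fingers; the grasp point (between the pads) lies 19 mm behind it; z points along the fingers, y is the line along which they close (so a half turn about z gives the same grasp; the last joint's range is limited). The gripper opens to 85 mm and grips with 20 to 120 N. Pads are 22 mm wide; open, the fingers measure 114 mm over their backs; the gripper's body (76 mm by 85 mm) begins 54 mm behind the grasp point. The pads swing forward as they close: fully open they stand 13 mm farther back than shut.
Start: joints at [1.083, 0.494, 1.345, -0, 1.302, -0.096], TCP at [0.239, 0.577, 0.231] pointing down, gripper open.
Joint ranges: [-2.91, 2.91], [-0.82, 2.16], [0.22, 2.67], [-1.22, 4.37], [0.12, 2.79], [-3.08, 3.08]. Speed limits (rad/s): [1.89, 1.89, 2.57, 3.01, 3.01, 3.01].

### API

Orientations are given as a unit quaternion [x, y, z, w].
In Python, from workcell import ctrl gives the robot as it stands. The module is installed in compiled form; this text tells all that it offers. Calls block until the motion is done:
- ctrl.movep(position, orientation): joint-space move of the TCP to a pose.
- ctrl.move_straight(position, velocity=0.15, ori=None): straight line of the TCP; ori=None keeps the orientation; velocity is the mean speed in m/s.
- ctrl.goto_joints(angles): joint-space move.
- ctrl.gripper_to(opening, squeeze=None): finger opening in m; squeeze is the grip in N (None keeps the last); returns when the fingers have stopped.
- ctrl.hold(seconds).
- ctrl.solve_ik(position, orientation): joint angles nearest the present ones, or None.
- ctrl.get_image(name): name is "side" or "top" or "wrist"; returns a dict with "frame" (384x512x3 uint8, blue, green, red), "fx", "fy", "cx", "cy" (pixels), "k1" (the pictures are not rectified: a ray, as slopes to the right and down, at radius r is drawn at 1 + k1 r^2 times it, then the intrinsics apply), "pose" (4x4, takes a point from camera to world coordinates). Camera axes: x right, y up, looking along -z (the intrinsics and any distortion apply to the point x, -y, -z); pixel columns grow to the right and rows downward; lengths in m; the calibration is good to about 2 mm. A picture is of the moment at which its call begins. There is no depth.
A pose or a line that the arm cannot do raises ctrl.MotionError and nothing moves.
- ctrl.job_done(): hands the job in; it is judged then, once.
Readings, each from a call of its own:
- ctrl.get_t(): time.
- ctrl.get_joints(): joint angles.
- ctrl.get_qd(): joint speeds.
- ctrl.get_joint_efforts(): joint torques, N m.
- ctrl.get_tool_pos(): TCP position.
- ctrl.get_tool_rot(): TCP orientation.
- ctrl.get_ft_force(): force on the tool from outside, world axes, zero at the start.
- ctrl.get_wrist_torque(): the same for the moment, N m.
- ctrl.get_opening(): finger opening in m.
- ctrl.get_finger_force(): force on a finger pad.
Only numpy, scipy, OpenCV 4.12 (cv2) and the standard library are available. Lean on these libraries where they do the work, as an engineer would, in place of code of your own. Each camera call takes 0.05 s, during which the arm holds its last target. There are 200 camera calls.

### The job

Give the valve spring in the hinged-plate stand its setting stroke. Push the drag hand (the one with the finger stud) back to the left until it rests against the live hand, then press the rubber pad on the plate's corner down until the drag hand stands in the window between the index's two ears, without compressing the spring beyond that, and let the plate come right up again so that the drag hand stays in the window. Do not shift the index or disturb the loose parts lying around the stand.

Things in the scene. Friction and masses are not known exactly. Their poses are not given: they have to be found in the camera images.
- tester: grey spring stand, fixed; origin on the bench under its base, x to its back, y to its left, z up, turned about z by up to 0.4 rad. Base x -62 to 62, y -138 to 158, 18 mm high. A hinged aluminium plate runs from the left to the right end over a coil spring, 78 mm above the bench; a fan-shaped dial, face to the robot, stands at the left end, up to 206 mm high with the index, centred at y = 100 mm
- press_plate: the hinged aluminium plate, 94 x 180 x 8 mm, level at rest; its origin is on the hinge axis (along the stand's x, at y 55, z 78 mm), the plate runs to -y. The plate turns down on the right when pressed, at most 0.24 rad (38 mm at the pad), against the spring (about 3 N at the pad to start it, 8 to 12 N to reach the window), and springs up when let go
- pad (a point): centre of the top of the rubber pad, 32 mm across, at the plate's front right corner, 90 mm above the bench at rest; 26 mm in front of the plate's origin and 160 mm to the right of it
- dial_pivot (a point): the common axis of both hands (it runs along the stand's x), at the plane of the drag hand, 86 mm above the bench
- live_hand (a joint): angle of the live hand (the short one behind, with a peg that carries the drag hand), rad. 0 at rest, leaning left; grows to the right (clockwise seen from the robot) by 2 rad for every rad of the plate
- drag_hand (a joint): angle of the drag hand (the long one in front, with the finger stud above the dial), rad, in the same count: it equals live_hand when it rests against the live hand's peg (0 = back at zero); it grows to the right. The live hand pushes it to the right and leaves it where it got to; friction holds it. At 0 it stands 0.342 rad left of upright. It starts right of the window
- index (a joint): angle at which the index is set on the dial's rim, in the same count: the drag hand is in the middle of the window when drag_hand equals index. Held by friction, not to be moved; it differs from start to start (0.2 to 0.36)
- drag_stud (a point): middle of the drag hand's finger stud: a round steel stud, 13 mm across and 32 mm long, standing out beyond the dial along the hand, 156 mm from the pivot; the dial and index below it end 120 mm from the pivot, so a fingertip may reach 10 mm below the stud's middle
- drag_point (a point): point on the drag hand's centre line, 106 mm from the pivot, at the height of the window; the hand is 5 mm wide
- live_point (a point): the point where drag_point is when the live hand carries the drag hand
- window (a point): middle of the index's window, 106 mm from the pivot, in the plane of the drag hand; the two ears hang 16 mm apart over the dial's face. y of this frame runs across the window, to the left
- spring_b: loose coil spring standing behind the stand, 37 mm across, 45 mm high; origin under its centre
- spring_c: another such spring next to it
- gear_a: loose steel gear wheel, 66 mm across, 16 mm high, lying to the right of the stand; origin under its centre
- bearing_6204: loose ball bearing, 47 mm across, 14 mm high, lying in front of the stand; origin under its centre
- spark_plug_a: loose spark plug, 77 mm long, 19 mm thick, lying in front of the stand; origin under its centre
- oak_block: loose wooden block, 45 x 120 x 40 mm, lying behind the stand; origin under its centre

How it is judged:
On the way, in this order (a step that is already met when the one before it is completed fails the run):
1. the drag hand is pushed back against the live hand, with the plate up (value of joint drag_hand below 0.04 rad and value of joint live_hand below 0.03 rad), for 0.2 s.
2. the fingers press the plate until the live hand has carried the drag hand into the window (distance between each of live_point, drag_point and window below 0.007 m and contact force between the fingers and press_plate above 1 N), for 0.1 s.
At the end, for the whole second after the job is handed in: the drag hand's centre line stands within 7 mm of the middle of the index's window and the plate is right up (live hand within 0.03 rad of rest) (distance between drag_point and window below 0.007 m and value of joint live_hand below 0.03 rad); the robot touches nothing.
It fails at once if the spring is compressed beyond its mark: the live hand carries past the window's middle by more than 10 mm (y of live_point in the frame of window below -0.01 m).
It fails at once if the index is shifted on the dial by more than 3 mm (distance of window from where it was at the start of the episode above 0.003 m).
It fails at once if a loose part near the stand is moved by more than 15 mm or lifted (distance of any of spring_b, spring_c, gear_a, bearing_6204, spark_plug_a, oak_block from where it was at the start of the episode above 0.015 m).
It also fails if it takes over 48 s, if anything falls off the work surface, if the arm or the gripper's body presses on something with over 40 N, if the wrist force passes 120 N, or if a joint passes its speed limit or range.

## Working session

There is one attempt and no reset: what is moved stays moved. The work goes in short steps, each a Python script; the robot and the scene stay as the last script left them, time stands still between calls to the robot, and variables do not carry over. Pictures are saved under pics/ and viewed, at most 10 in all, crops included, and the job is handed in when it is done.

```bash
mkdir -p pics
cat > h.py <<'E'
import numpy as np, cv2
from workcell import ctrl
def ray(im,u,v):
    x,y=(u-im["cx"])/im["fx"],(v-im["cy"])/im["fy"]
    K=np.array([[im["fx"],0,im["cx"]],[0,im["fy"],im["cy"]],[0,0,1.]])
    p=np.array([x,y])
    for _ in range(20): p=np.array([x,y])/(1+im["k1"]*(p@p))
    T=np.array(im["pose"]); d=T[:3,:3]@np.array([p[0],-p[1],-1.]); return T[:3,3],d/np.linalg.norm(d)
def onz(im,u,v,z):
    o,d=ray(im,u,v); return o+d*(z-o[2])/d[2]
def onplane(im,u,v,p0,n):
    o,d=ray(im,u,v); return o+d*(((p0-o)@n)/(d@n))
def proj(im,P):
    T=np.array(im["pose"]); c=T[:3,:3].T@(np.asarray(P)-T[:3,3]); x,y=c[0]/-c[2],-c[1]/-c[2]
    k=1+im["k1"]*(x*x+y*y); return np.array([im["cx"]+im["fx"]*x*k, im["cy"]+im["fy"]*y*k])
def tri(*iuv):
    A=np.zeros((3,3));b=np.zeros(3)
    for im,u,v in iuv:
        o,d=ray(im,u,v); M=np.eye(3)-np.outer(d,d); A+=M; b+=M@o
    return np.linalg.solve(A,b)
E
python3 - <<'E'
from h import *
import pickle
ims={}
for n in ("side","top","wrist"):
    im=ctrl.get_image(n); ims[n]=im; print(n,im["fx"],im["cx"],im["cy"],im["k1"],np.round(im["pose"],3).tolist())
pickle.dump(ims,open("i0.pkl","wb"))
for n in("side","top"): cv2.imwrite(f"pics/{n}0.png",cv2.resize(ims[n]["frame"],(768,576),interpolation=cv2.INTER_CUBIC))
print(ctrl.get_t())
E
```

```text
side 374.1951981957027 251.73380618898304 187.61312999540675 -0.11076335665790168 [[0.947, 0.142, -0.287, 0.299], [-0.32, 0.468, -0.824, -0.715], [0.018, 0.872, 0.489, 0.622], [0.0, 0.0, 0.0, 1.0]]
top 427.4522367783154 251.17028303668243 189.62664210717818 -0.07036805412386554 [[0.02, 0.997, -0.074, 0.503], [-1.0, 0.019, -0.013, 0.017], [-0.012, 0.074, 0.997, 1.315], [0.0, 0.0, 0.0, 1.0]]
wrist 331.8979950521061 258.00500049546207 194.37942962519014 -0.0866664322044612 [[0.382, -0.882, -0.274, 0.169], [0.924, 0.364, 0.116, 0.605], [-0.002, -0.298, 0.955, 0.375], [0.0, 0.0, 0.0, 1.0]]
0.15
```

View pics/side0.png

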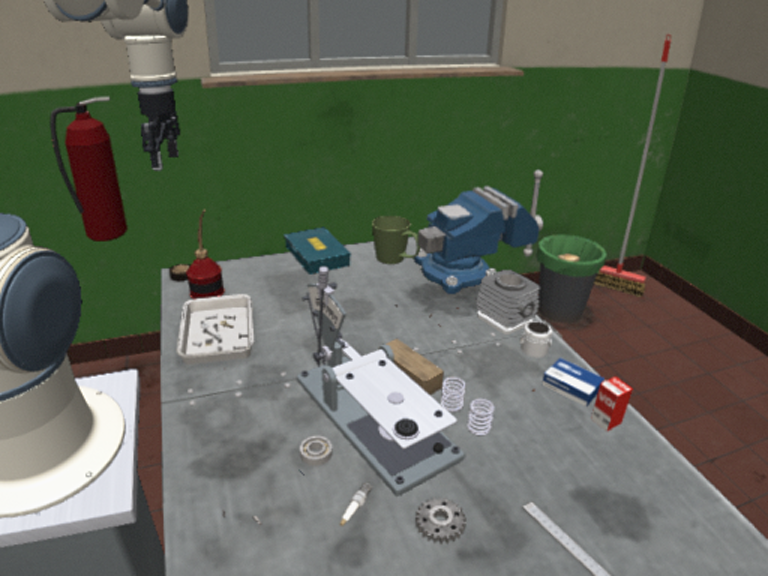

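View pics/top0.png

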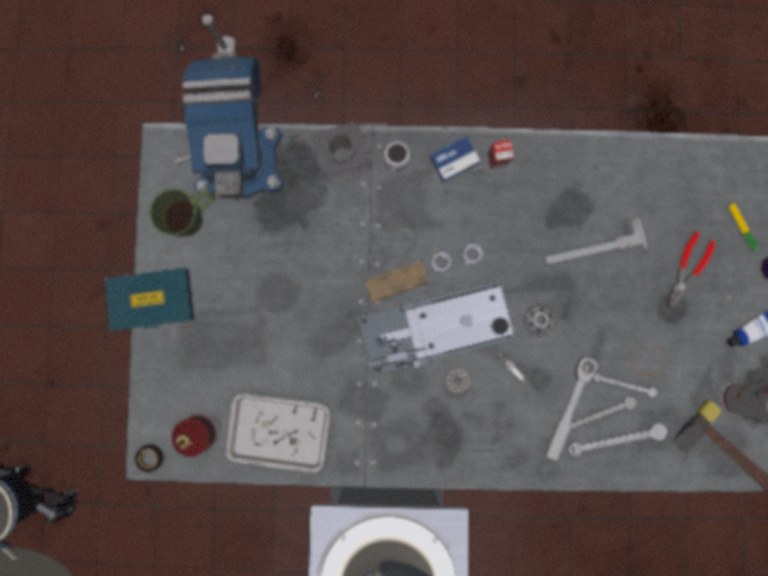

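Side view: stand with the stud at about (323,272), dial edge-on behind it, pad at (405,428). Top view: plate spans about (405–513, 288–357) and the pad is at (500,326). Gear, plug and bearing lie in front and to the right (all in 1.5× pixels).

Run:
```python
from h import *
import pickle
ims=pickle.load(open("i0.pkl","rb")); t=ims["top"]; s=ims["side"]
g=cv2.cvtColor(t["frame"],cv2.COLOR_BGR2HSV)
m=((g[...,2]>150)&(g[...,1]<50)).astype(np.uint8); m[:185]=0;m[250:]=0;m[:,:262]=0;m[:,350:]=0
m=cv2.morphologyEx(m,cv2.MORPH_OPEN,np.ones((3,3)))
cs=max(cv2.findContours(m,0,2)[0],key=cv2.contourArea)
hull=cv2.convexHull(cs).reshape(-1,2)
P=np.array([onz(t,u,v,.082)[:2] for u,v in hull]).astype(np.float32)
r=cv2.minAreaRect(P); print("plate rect",r, cv2.boxPoints(r).round(4).tolist())
# pad
def dark(im,x0,x1,y0,y1,th):
    v=im["frame"][y0:y1,x0:x1].max(2); mm=(v<th).astype(np.uint8)
    c=max(cv2.findContours(mm,0,2)[0],key=cv2.contourArea); (a,b),ax,_=cv2.fitEllipse(c); return a+x0,b+y0,ax
pt=dark(t,320,345,207,228,90); ps=dark(s,255,285,275,298,80); print(pt,ps)
print("pad top", onz(t,*pt[:2],.088), onz(s,*ps[:2],.088), tri((t,*pt[:2]),(s,*ps[:2])))
```

```text
plate rect ((0.5218781232833862, -0.10892007499933243), (0.09463262557983398, 0.2253769040107727), 15.821677207946777) [[0.4456000030040741, -0.013399999588727951], [0.507099986076355, -0.23019999265670776], [0.5981000065803528, -0.20440000295639038], [0.5367000102996826, 0.012400000356137753]]
(332.8660593032837, 216.92380809783936, (8.503726959228516, 9.120630264282227)) (270.67749786376953, 284.82247257232666, (9.909947395324707, 13.812294006347656))
pad top [ 0.52049884 -0.20249359  0.088     ] [ 0.52090469 -0.20419952  0.088     ] [ 0.52096324 -0.20288154  0.08675191]
```

```bash
cat >> h.py <<'E'
from scipy.spatial.transform import Rotation as Ro
th=.2762; R=np.array([[np.cos(th),-np.sin(th),0],[np.sin(th),np.cos(th),0],[0,0,1]])
O=np.array([.5207,-.2033,0])-R@np.array([-.026,-.105,0])
def W(x,y,z): return O+R@np.array([x,y,z])
def S(P): return R.T@(np.asarray(P)-O)
E
python3 - <<'E'
from h import *
import pickle
w=pickle.load(open("i0.pkl","rb"))["wrist"]
T=np.eye(4);T[:3,:3]=Ro.from_quat(ctrl.get_tool_rot()).as_matrix();T[:3,3]=ctrl.get_tool_pos()
X=np.linalg.inv(T)@np.array(w["pose"]); np.save("X.npy",X); print(X.round(3))
tgt=W(-.04,.1,.17); best=None
for d in (.2,.24,.28,.32):
  for el in (.1,.25,.4,.55):
    for az in (-.3,0,.3):
      for roll in (0,np.pi,np.pi/2,-np.pi/2):
        b=R@np.array([-np.cos(el)*np.cos(az),np.cos(el)*np.sin(az),np.sin(el)])
        xr=np.cross([0,0,1],b);xr/=np.linalg.norm(xr);C=np.eye(4)
        C[:3,:3]=np.c_[xr,np.cross(b,xr),b]@Ro.from_euler("z",roll).as_matrix();C[:3,3]=tgt+d*b
        G=C@np.linalg.inv(X)
        if G[2,3]<.12: continue
        q=ctrl.solve_ik(G[:3,3],Ro.from_matrix(G[:3,:3]).as_quat())
        if q is None: continue
        c=np.abs(np.array(q)-ctrl.get_joints()).max()
        # fingertip clearance from dial
        cl=np.linalg.norm(G[:3,3]-tgt)
        print(d,el,az,round(roll,2),"dq",round(c,2),"cl",round(cl,3),S(G[:3,3]).round(3),np.round(q,2))
E
```

```text
[[ 0.001  0.955  0.298  0.075]
 [ 1.    -0.001  0.001 -0.001]
 [ 0.001  0.298 -0.955 -0.144]
 [ 0.     0.     0.     1.   ]]
0.2 0.1 -0.3 0 dq 2.3 cl 0.049 [-0.08   0.086  0.145] [-1.22  1.54  2.36  1.27  1.57 -2.3 ]
0.2 0.1 -0.3 3.14 dq 2.2 cl 0.049 [-0.075  0.09   0.203] [-1.12  0.7   2.49  1.47  1.16  1.52]
0.2 0.1 0 1.57 dq 2.79 cl 0.049 [-0.08   0.071  0.175] [-1.24  1.17  2.46  1.39  1.37  2.69]
0.2 0.25 -0.3 0 dq 2.34 cl 0.049 [-0.083  0.086  0.152] [-1.26  1.42  2.44  1.34  1.44 -2.27]
0.2 0.25 -0.3 3.14 dq 2.09 cl 0.049 [-0.07   0.092  0.208] [-1.01  0.48  2.42  1.41  1.04  1.85]
0.2 0.25 -0.3 1.57 dq 2.84 cl 0.049 [-0.068  0.061  0.181] [-1.09  0.84  2.17  1.14  1.39 -2.94]
0.2 0.25 0 1.57 dq 3.01 cl 0.049 [-0.078  0.071  0.181] [-1.21  0.97  2.47  1.43  1.28  2.91]
0.2 0.4 -0.3 0 dq 2.35 cl 0.049 [-0.085  0.085  0.159] [-1.26  1.27  2.5   1.41  1.33 -2.2 ]
0.2 0.4 -0.3 3.14 dq 2.3 cl 0.049 [-0.065  0.093  0.212] [-0.87  0.32  2.33  1.29  0.91  2.21]
0.2 0.4 -0.3 1.57 dq 2.64 cl 0.049 [-0.066  0.062  0.186] [-1.04  0.7   2.15  1.11  1.31 -2.74]
0.2 0.4 0 3.14 dq 2.14 cl 0.0
[... 5767 characters left out ...]
59  2.45  0.94  1.25 -2.93]
0.32 0.4 0.3 3.14 dq 2.68 cl 0.162 [-0.17   0.141  0.259] [-1.6  -0.39  2.64  0.98  1.16  2.59]
0.32 0.55 -0.3 0 dq 2.68 cl 0.162 [-0.184  0.054  0.229] [-1.6   0.77  2.45  0.99  1.28 -1.64]
0.32 0.55 -0.3 3.14 dq 2.72 cl 0.162 [-0.156  0.065  0.278] [-1.11  0.01  2.19  0.79  1.18  2.62]
0.32 0.55 -0.3 1.57 dq 2.35 cl 0.162 [-0.161  0.032  0.254] [-1.24  0.42  2.08  0.8   1.46 -2.44]
0.32 0.55 0 3.14 dq 2.95 cl 0.162 [-0.161  0.101  0.278] [-1.08 -0.17  2.34  0.87  1.    2.86]
0.32 0.55 0 1.57 dq 2.52 cl 0.162 [-0.176  0.071  0.254] [-1.44  0.34  2.36  0.92  1.29 -2.56]
0.32 0.55 0.3 3.14 dq 2.6 cl 0.162 [-0.155  0.137  0.278] [-0.59 -0.31  2.4   0.75  0.54 -2.69]
```

Run:
```python
from h import *
X=np.load("X.npy"); tgt=W(-.04,.1,.17); q0=np.array(ctrl.get_joints()); L=[]
for d in (.25,.3,.35,.4):
  for el in (.6,.75,.9,1.05):
    for az in (-.4,0,.4):
      for roll in np.arange(8)*np.pi/4:
        b=R@np.array([-np.cos(el)*np.cos(az),np.cos(el)*np.sin(az),np.sin(el)])
        xr=np.cross([0,0,1],b);xr/=np.linalg.norm(xr);C=np.eye(4)
        C[:3,:3]=np.c_[xr,np.cross(b,xr),b]@Ro.from_euler("z",roll).as_matrix();C[:3,3]=tgt+d*b
        G=C@np.linalg.inv(X)
        if G[2,3]<.27: continue
        q=ctrl.solve_ik(G[:3,3],Ro.from_matrix(G[:3,:3]).as_quat())
        if q is not None: L.append((np.abs(np.array(q)-q0).max(),d,el,az,round(roll,2),S(G[:3,3]).round(3),np.round(q,2)))
L.sort(key=lambda l:l[0])
for l in L[:14]: print(*l)
```

```text
0.9450189201935462 0.4 0.6 0.4 3.93 [-0.204  0.192  0.322] [ 0.74 -0.29  2.29 -0.88  0.99 -0.93]
0.9946927881887431 0.35 0.6 0.4 3.93 [-0.166  0.176  0.293] [ 0.54 -0.18  2.34 -0.99  0.76 -0.91]
1.1144743504001469 0.4 0.6 0.4 4.71 [-0.212  0.204  0.305] [ 1.18  0.    2.42 -1.11  1.2  -0.97]
1.2749926949998716 0.3 0.75 0.4 3.93 [-0.114  0.154  0.28 ] [ 0.27 -0.09  2.21 -0.72  0.66 -1.37]
1.3336347049556285 0.35 0.75 0.4 4.71 [-0.157  0.181  0.299] [ 0.72 -0.07  2.33 -1.12  0.93 -1.43]
1.340332278084949 0.35 0.75 0.4 3.93 [-0.147  0.168  0.314] [ 0.35 -0.21  2.17 -0.64  0.83 -1.44]
1.348895922199913 0.4 0.75 0.4 3.93 [-0.181  0.183  0.348] [ 0.46 -0.32  2.13 -0.6   1.01 -1.44]
1.3864758252699692 0.35 1.05 0.4 0.0 [-0.151  0.146  0.32 ] [-0.3  -0.4   2.37  0.36  0.38  1.12]
1.4228766177519518 0.4 0.75 0.4 4.71 [-0.191  0.195  0.333] [ 0.89 -0.18  2.27 -0.97  1.13 -1.52]
1.4813759819559205 0.4 1.05 0.4 0.0 [-0.173  0.155  0.364] [-0.4  -0.57  2.27  0.33  0.66  1.12]
1.5187256516725807 0.3 1.05 0.4 3.14 [-0.081  0.118  0.306] [-0.16 -0.01  1.86  0.01  1.07 -1.61]
1.5205534891946968 0.35 1.05 0.4 3.14 [-0.103  0.128  0.349] [-0.17 -0.1   1.82  0.01  1.2  -1.62]
1.522916517059417 0.4 1.05 0.4 3.14 [-0.126  0.138  0.392] [-0.17 -0.17  1.76  0.01  1.33 -1.62]
1.5377367864541025 0.3 0.9 0.4 3.14 [-0.099  0.126  0.298] [-0.17 -0.1   2.02  0.03  0.86 -1.63]
```

Run:
```python
from h import *
import pickle
ctrl.gripper_to(0.0)
ctrl.goto_joints([ 0.27,-0.09,2.21,-0.72,0.66,-1.37]); ctrl.hold(.2)
w=ctrl.get_image("wrist"); pickle.dump(w,open("i1.pkl","wb")); print(ctrl.get_t(),ctrl.get_tool_pos())
f=w["frame"]; Rm=cv2.getRotationMatrix2D((256,192),-135,1)
cv2.imwrite("pics/w1.png",cv2.resize(f,(768,576),interpolation=cv2.INTER_CUBIC))
```

```text
3.2 [0.36542412 0.02249319 0.27964725]
```

View pics/w1.png

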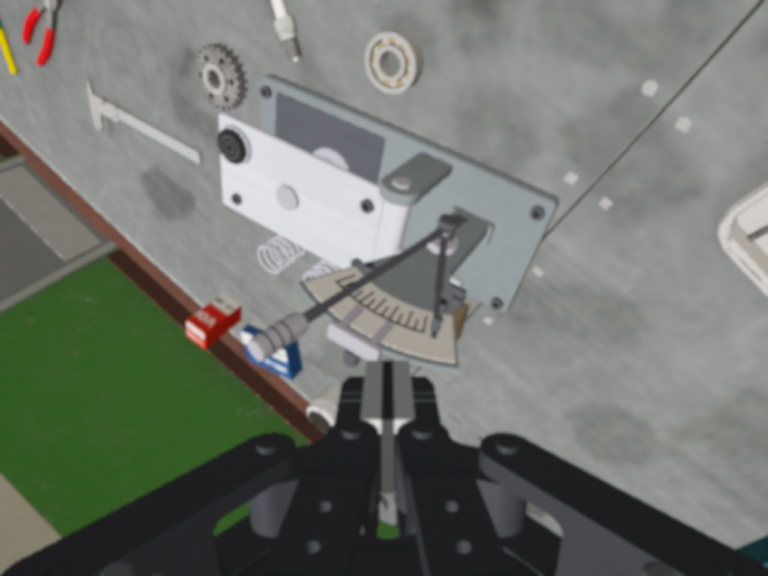

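The wrist view shows the whole dial upside down: pivot at (448,222), drag hand running to the stud at (275,337), short live hand ending at (436,330), and the index near (355,335). I need a magnified crop of the index.

Run:
```python
import pickle,cv2
f=pickle.load(open("i1.pkl","rb"))["frame"]
cv2.imwrite("pics/w1c.png",cv2.resize(f[135:250,165:315],None,fx=5,fy=5,interpolation=cv2.INTER_CUBIC))
```

```text
(no output)
```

View pics/w1c.png

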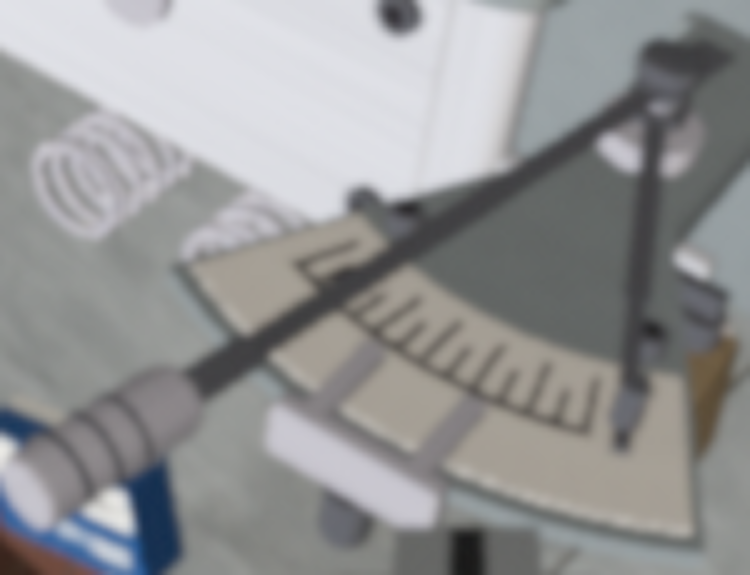

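Run:
```python
from h import *
import pickle
w=pickle.load(open("i1.pkl","rb")); n=R[:,0]
pts={k:(165+a/5,135+b/5) for k,(a,b) in dict(hubfront=(658,105),hubc=(665,70),stud=(112,440),studtip=(28,495),hand=(350,287),earL=(450,438),earLt=(475,408),earLb=(425,468),earR=(350,380),earRt=(380,350),earRb=(325,408),livetip=(622,440),live1=(645,250)).items()}
for x in (-.075,-.065,-.055,-.045,-.035):
    print("x",x,proj(w,W(x,.1,.086)).round(1),"hub px",np.round(pts["hubc"],1))
    for k,uv in pts.items():
        p=S(onplane(w,*uv,W(x,0,0),n)); dy,dz=p[1]-.1,p[2]-.086
        print("  ",k,"r",round(np.hypot(dy,dz),4),"ang",round(.342+np.arctan2(-dy,dz),3),end=";")
    print()
```

```text
x -0.075 [306.6 126.6] hub px [298. 149.]
   hubfront r 0.0551 ang 0.071;   hubc r 0.0438 ang 0.09;   stud r 0.1739 ang 0.383;   studtip r 0.1878 ang 0.391;   hand r 0.1285 ang 0.342;   earL r 0.1468 ang 0.154;   earLt r 0.1398 ang 0.146;   earLb r 0.1535 ang 0.161;   earR r 0.1446 ang 0.267;   earRt r 0.1369 ang 0.264;   earRb r 0.1512 ang 0.268;   livetip r 0.1369 ang -0.005;   live1 r 0.095 ang 0.013;
x -0.065 [304.1 134.9] hub px [298. 149.]
   hubfront r 0.0405 ang 0.077;   hubc r 0.0285 ang 0.112;   stud r 0.1674 ang 0.417;   studtip r 0.1822 ang 0.423;   hand r 0.1191 ang 0.384;   earL r 0.1378 ang 0.166;   earLt r 0.1303 ang 0.158;   earLb r 0.1449 ang 0.174;   earR r 0.1358 ang 0.295;   earRt r 0.1276 ang 0.292;   earRb r 0.1428 ang 0.295;   livetip r 0.1272 ang -0.014;   live1 r 0.0828 ang 0.004;
x -0.055 [301.6 142.8] hub px [298. 149.]
   hubfront r 0.0259 ang 0.091;   hubc r 0.0133 ang 0.182;   stud r 0.1612 ang 0.454;   studtip r 0.1768 ang 0.457;   hand r 0.11 ang 0.433;   earL r 0.1287 ang 0.181;   earLt r 0.1209 ang 0.172;   earLb r 0.1363 ang 0.188;   earR r 0.1271 
[... 244 characters left out ...]
ng 0.494;   studtip r 0.1716 ang 0.494;   hand r 0.1011 ang 0.491;   earL r 0.1197 ang 0.197;   earLt r 0.1115 ang 0.189;   earLb r 0.1277 ang 0.205;   earR r 0.1185 ang 0.363;   earRt r 0.1094 ang 0.365;   earRb r 0.1263 ang 0.358;   livetip r 0.1078 ang -0.036;   live1 r 0.0584 ang -0.026;
x -0.035 [297.  157.9] hub px [298. 149.]
   hubfront r 0.0035 ang 2.907;   hubc r 0.0175 ang 3.093;   stud r 0.1494 ang 0.537;   studtip r 0.1667 ang 0.532;   hand r 0.0927 ang 0.56;   earL r 0.1108 ang 0.217;   earLt r 0.1021 ang 0.209;   earLb r 0.1192 ang 0.223;   earR r 0.1101 ang 0.404;   earRt r 0.1006 ang 0.41;   earRb r 0.1183 ang 0.396;   livetip r 0.0981 ang -0.05;   live1 r 0.0462 ang -0.054;
```

Stud radius, stud tip radius and hub all agree at plane x ≈ −45 mm, giving drag_hand ≈ 0.49 and index ≈ 0.28–0.31. Now I'll push the stud.

```bash
cat >> h.py <<'E'
def quat(s=1,tilt=0): # tool x along s*stand y, tool down
    return Ro.from_matrix(R@Ro.from_euler("x",tilt).as_matrix()@np.array([[0,s,0],[s,0,0],[0,0,-1.]])).as_quat()
def F(): return R.T@np.array(ctrl.get_ft_force())
E
python3 - <<'E'
from h import *
x=-.0455; s=None
for c in (1,-1):
    qs=[ctrl.solve_ik(W(*p),quat(c)) for p in ((x,.035,.31),(x,.035,.228),(x,.135,.228),(-.026,-.105,.12),(-.026,-.105,.06))]
    print(c,[None if q is None else np.round(q,2).tolist() for q in qs])
    if s is None and all(q is not None for q in qs): s=c
print("use",s)
ctrl.movep(W(x,.035,.31),quat(s)); ctrl.move_straight(W(x,.035,.228),.1); ctrl.hold(.2)
f0=F(); print(ctrl.get_t(),f0.round(2))
y=.035
while y<.137:
    y+=.006 if y<.118 else .0015
    ctrl.move_straight(W(x,y,.228),.05); 
    f=F()-f0; print(round(y,4),f.round(1))
    if abs(f[1])>6: break
ctrl.hold(.2); print(ctrl.get_t(),S(ctrl.get_tool_pos()),(F()-f0).round(1))
import pickle; w=ctrl.get_image("wrist"); sd=ctrl.get_image("side"); pickle.dump((w,sd),open("i2.pkl","wb"))
cv2.imwrite("pics/w2.png",np.hstack([w["frame"][:,:],cv2.resize(sd["frame"][140:260,180:276],None,fx=3.0,fy=3.2)]) )
E
```

```text
1 [[-0.29, 0.19, 1.59, -0.0, 1.36, -0.56], [-0.29, 0.28, 1.72, -0.0, 1.14, -0.56], [-0.09, 0.23, 1.79, -0.0, 1.12, -0.36], [-0.48, 0.54, 1.63, -0.0, 0.97, -0.76], [-0.48, 0.63, 1.68, -0.0, 0.84, -0.76]]
-1 [[-0.29, 0.19, 1.59, -0.0, 1.36, 2.58], [-0.29, 0.28, 1.72, -0.0, 1.14, 2.58], [-0.09, 0.23, 1.79, -0.0, 1.12, 2.78], [-0.48, 0.54, 1.63, -0.0, 0.97, 2.39], [-0.48, 0.63, 1.68, -0.0, 0.84, 2.39]]
use 1
5.25 [-0.08  0.21 -0.54]
0.041 [-0.2 -0.6  0.5]
0.047 [-0.8 -0.8  1. ]
0.053 [-0.2 -1.2  1.3]
0.059 [-0.5 -0.5  0.7]
0.065 [-0.4  0.2 -0.5]
0.071 [0.7 0.2 0.7]
0.077 [-0.1 -0.2  0.1]
0.083 [ 0.3 -0.5  0.8]
0.089 [0.6 0.8 0.5]
0.095 [ 0.7 -0.2  0.7]
0.101 [-0.1 -0.3  0. ]
0.107 [ 0.7 -0.9 -0.3]
0.113 [-0.6 -0.6  0.7]
0.119 [-0.2 -0.7 -0. ]
0.1205 [ 0.2 -0.3  1.1]
0.122 [ 0.2 -0.2  1.1]
0.1235 [ 0.2 -0.4  1.6]
0.125 [-0.4 -0.9  0.8]
0.1265 [-0.  -0.3  1.5]
0.128 [0.5 0.2 0.7]
0.1295 [ 0.2 -0.9  1.3]
0.131 [ 0.5 -0.7  0.9]
0.1325 [ 0.3 -0.1  0.7]
0.134 [-0.1 -0.8 -0.1]
0.1355 [-0.1 -3.7 -0.2]
0.137 [-0.  -7.4 -0.9]
12.1833 [-0.04541835  0.13648502  0.22800975] [ 0.3 -8.5 -2.1]
```

View pics/w2.png

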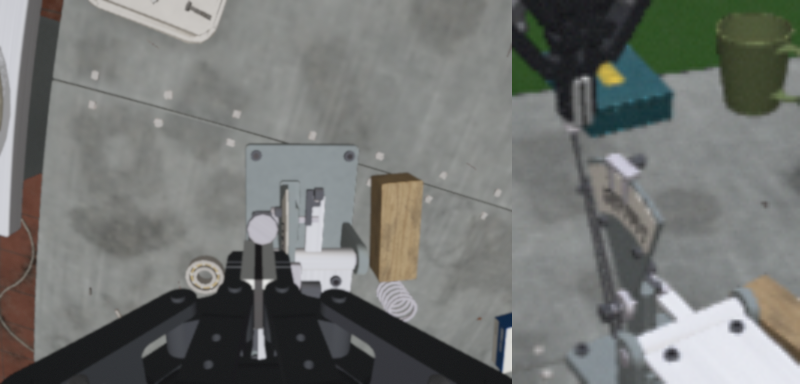

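Wrist view: fingertips against the stud top at (262,230). Side crop: the drag hand leans far left. The force rose sharply at y ≈ 0.135, just where the zero stop was predicted. I'll back off and look at the dial again.

Run:
```python
from h import *
import pickle
x=-.0455
ctrl.move_straight(W(x,.115,.228),.1); ctrl.move_straight(W(x-.01,.1,.36),.2)
ctrl.goto_joints([ 0.27,-0.09,2.21,-0.72,0.66,-1.37]); ctrl.hold(.2)
w=ctrl.get_image("wrist"); pickle.dump(w,open("i3.pkl","wb")); print(ctrl.get_t())
cv2.imwrite("pics/w3.png",cv2.resize(w["frame"][135:250,165:315],None,fx=5,fy=5,interpolation=cv2.INTER_CUBIC))
```

```text
14.6333
```

View pics/w3.png

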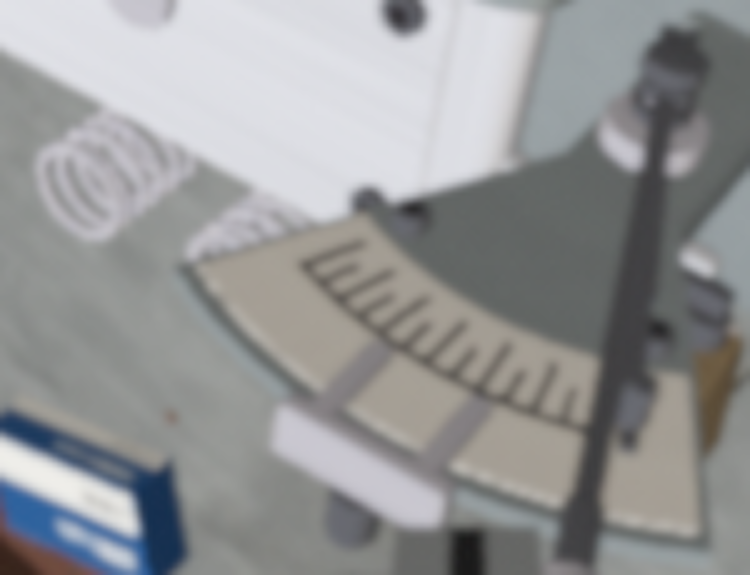

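Drag hand now lies against the live hand's peg, its line passing (632,300)–(590,470) in crop pixels; the ears are unmoved at about (360,375) and (460,435).

Run:
```python
from h import *
import pickle
w=pickle.load(open("i3.pkl","rb")); n=R[:,0]
pts={k:(165+a/5,135+b/5) for k,(a,b) in dict(d1=(633,290),d2=(611,400),d3=(594,470),d4=(580,530),earLt=(483,405),earLm=(460,435),earLb=(432,465),earRt=(387,352),earRm=(360,377),earRb=(333,405)).items()}
for x in (-.0455,-.040,-.036):
    print("x",x)
    for k,uv in pts.items():
        p=S(onplane(w,*uv,W(x,0,0),n)); dy,dz=p[1]-.1,p[2]-.086
        print("  ",k,"r",round(np.hypot(dy,dz),4),"ang",round(.342+np.arctan2(-dy,dz),3),"tan y",round(dy,4),end=";")
    print()
```

```text
x -0.0455
   d1 r 0.0716 ang 0.004 tan y 0.0237;   d2 r 0.1004 ang 0.003 tan y 0.0334;   d3 r 0.1169 ang 0.007 tan y 0.0384;   d4 r 0.1299 ang 0.008 tan y 0.0425;   earLt r 0.1113 ang 0.188 tan y 0.017;   earLm r 0.1194 ang 0.195 tan y 0.0175;   earLb r 0.1276 ang 0.205 tan y 0.0174;   earRt r 0.1102 ang 0.359 tan y -0.0019;   earRm r 0.118 ang 0.36 tan y -0.0021;   earRb r 0.126 ang 0.358 tan y -0.002;
x -0.04
   d1 r 0.0652 ang -0.002 tan y 0.022;   d2 r 0.0948 ang -0.001 tan y 0.0319;   d3 r 0.1118 ang 0.003 tan y 0.0372;   d4 r 0.1252 ang 0.005 tan y 0.0414;   earLt r 0.1061 ang 0.199 tan y 0.0151;   earLm r 0.1144 ang 0.205 tan y 0.0156;   earLb r 0.1229 ang 0.216 tan y 0.0155;   earRt r 0.1053 ang 0.383 tan y -0.0043;   earRm r 0.1133 ang 0.382 tan y -0.0046;   earRb r 0.1215 ang 0.378 tan y -0.0044;
x -0.036
   d1 r 0.0606 ang -0.008 tan y 0.0208;   d2 r 0.0908 ang -0.005 tan y 0.0309;   d3 r 0.1081 ang 0.0 tan y 0.0362;   d4 r 0.1217 ang 0.003 tan y 0.0405;   earLt r 0.1023 ang 0.207 tan y 0.0138;   earLm r 0.1108 ang 0.213 tan y 0.0143;   earLb r 0.1194 ang 0.223 tan y 0.0141;   earRt r 0.1018 ang 0.402 tan y -0.0061;   earRm r 0.1099 ang 0.399 tan y -0.0063;   earRb r 0.1183 ang 0.394 tan y -0.0062;
```

drag_hand reads about 0.005, so zeroing is done. The index is about 0.28–0.33, so I'll press to 0.30, moving with the plate's arc.

```bash
cat >> h.py <<'E'
def padpose(phi,dz=0): # TCP flush on the pad at plate angle phi
    return W(-.026,.055-.16*np.cos(phi)-.012*np.sin(phi),.078+.012*np.cos(phi)-.16*np.sin(phi)+dz),quat(1,phi)
E
python3 - <<'E'
from h import *
import pickle
ctrl.movep(W(-.06,.1,.36),quat()); ctrl.movep(W(-.026,-.105,.2),quat()); ctrl.move_straight(W(-.026,-.105,.104),.12); ctrl.hold(.2)
f0=F(); z=.104; zc=None; print(ctrl.get_t())
while z>.083:
    z-=.001; ctrl.move_straight(W(-.026,-.105,z),.03)
    f=(F()-f0)[2]
    if f>2.2:
        ctrl.hold(.1); f=(F()-f0)[2]
        if f>2: zc=z; break
print("contact",zc,f.round(1),ctrl.get_tool_pos()[2].round(4))
if zc:
    dz=np.clip(zc-.0895,-.004,.003)
    for phi in (.03,.06,.09,.12,.135,.15):
        p,q=padpose(phi,dz); ctrl.move_straight(p,.05,q); print(phi,(F()-f0).round(1))
        if (F()-f0)[2]>16: break
    ctrl.hold(.3); print((F()-f0).round(1)); s=ctrl.get_image("side"); w=ctrl.get_image("wrist"); pickle.dump((s,w),open("i4.pkl","wb"))
    p,q=padpose(0,.02); ctrl.move_straight(p,.08,q); ctrl.move_straight(W(-.026,-.105,.2),.15)
print(ctrl.get_t())
E
```

```text
17.725
contact 0.08699999999999998 3.0 0.087
0.03 [2.2 1.1 3.6]
0.06 [2.6 1.6 5.3]
0.09 [2.6 1.9 7.1]
0.12 [1.1 1.2 8. ]
0.135 [1.4 1.6 9.2]
0.15 [ 1.   1.8 10.5]
[0.5 1.1 9.9]
25.4583
```

Run:
```python
from h import *
import pickle
ctrl.movep(W(-.06,.1,.36),quat()); ctrl.goto_joints([ 0.27,-0.09,2.21,-0.72,0.66,-1.37]); ctrl.hold(.2)
w=ctrl.get_image("wrist"); pickle.dump(w,open("i5.pkl","wb")); print(ctrl.get_t())
cv2.imwrite("pics/w5.png",cv2.resize(w["frame"][135:250,165:315],None,fx=5,fy=5,interpolation=cv2.INTER_CUBIC))
```

```text
27.65
```

View pics/w5.png

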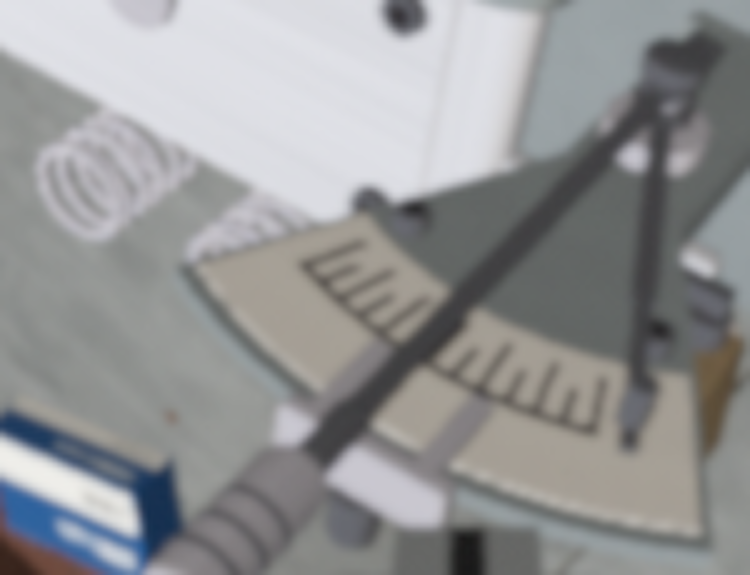

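The drag hand now crosses the dial through (450,330)–(345,430), appearing close to the right ear. That is partly parallax, since the hand stands in front of the ears. The live hand is back at rest. I'll measure the angles and the depth of the ear plane.

Run:
```python
from h import *
import pickle
w=pickle.load(open("i5.pkl","rb")); n=R[:,0]
def A(a,b,x):
    p=S(onplane(w,165+a/5,135+b/5,W(x,0,0),n)); dy,dz=p[1]-.1,p[2]-.086
    return round(np.hypot(dy,dz),4),round(.342+np.arctan2(-dy,dz),3)
print("drag",[A(a,b,-.0455) for a,b in ((560,218),(452,325),(400,375),(340,433),(245,515))])
for x in (-.045,-.04,-.036,-.032,-.028,-.024): print(x,"rim",[A(a,b,x)[0] for a,b in ((222,305),(290,375),(560,508),(695,540))],"edge",A(700,460,x),A(215,250,x))
```

```text
drag [(np.float64(0.0593), np.float64(0.282)), (np.float64(0.0974), np.float64(0.311)), (np.float64(0.1133), np.float64(0.319)), (np.float64(0.1303), np.float64(0.325)), (np.float64(0.1531), np.float64(0.339))]
-0.045 rim [np.float64(0.1227), np.float64(0.1253), np.float64(0.1263), np.float64(0.1265)] edge (np.float64(0.1093), np.float64(-0.146)) (np.float64(0.1157), np.float64(0.688))
-0.04 rim [np.float64(0.1193), np.float64(0.1214), np.float64(0.1219), np.float64(0.1222)] edge (np.float64(0.1047), np.float64(-0.161)) (np.float64(0.1126), np.float64(0.728))
-0.036 rim [np.float64(0.1167), np.float64(0.1184), np.float64(0.1184), np.float64(0.1189)] edge (np.float64(0.1009), np.float64(-0.173)) (np.float64(0.1102), np.float64(0.762))
-0.032 rim [np.float64(0.1142), np.float64(0.1154), np.float64(0.1149), np.float64(0.1155)] edge (np.float64(0.0972), np.float64(-0.187)) (np.float64(0.108), np.float64(0.797))
-0.028 rim [np.float64(0.1117), np.float64(0.1124), np.float64(0.1113), np.float64(0.1121)] edge (np.float64(0.0935), np.float64(-0.202)) (np.float64(0.1059), np.float64(0.833))
-0.024 rim [np.float64(0.1094), np.float64(0.1095), np.float64(0.1078), np.float64(0.1088)] edge (np.float64(0.0899), np.float64(-0.218)) (np.float64(0.1039), np.float64(0.871))
```

Run:
```python
from h import *
import pickle
X=np.load("X.npy"); tgt=W(-.04,.095,.18); q0=np.array(ctrl.get_joints()); L=[]
for d in (.25,.3,.35):
  for el in (.6,.75,.9,1.05):
    for az in (-.05,.05):
      for roll in np.arange(16)*np.pi/8:
        b=R@np.array([-np.cos(el)*np.cos(az),np.cos(el)*np.sin(az),np.sin(el)])
        xr=np.cross([0,0,1],b);xr/=np.linalg.norm(xr);C=np.eye(4)
        C[:3,:3]=np.c_[xr,np.cross(b,xr),b]@Ro.from_euler("z",roll).as_matrix();C[:3,3]=tgt+d*b
        G=C@np.linalg.inv(X)
        if G[2,3]<.275: continue
        q=ctrl.solve_ik(G[:3,3],Ro.from_matrix(G[:3,:3]).as_quat())
        if q is not None: L.append((np.abs(np.array(q)-q0).max()+.5*(el-.6),d,el,az,round(roll,2),S(G[:3,3]).round(3),q))
L.sort(key=lambda l:l[0])
for l in L[:3]: print(*l[:-1],np.round(l[-1],2))
ctrl.goto_joints(L[0][-1]); ctrl.hold(.2); w=ctrl.get_image("wrist"); pickle.dump(w,open("i6.pkl","wb")); print(ctrl.get_t())
u,v=proj(w,W(-.0455,.092,.19)).round().astype(int); print(u,v)
u0,v0=max(u-75,0),max(v-57,0); print(u0,v0)
cv2.imwrite("pics/w6.png",cv2.resize(w["frame"][v0:v0+115,u0:u0+150],None,fx=5,fy=5,interpolation=cv2.INTER_CUBIC))
```

```text
1.0651135150827176 0.3 1.05 0.05 3.14 [-0.084  0.098  0.316] [-0.29 -0.01  1.84  0.12  1.13 -2.13]
1.0666878908080588 0.35 1.05 0.05 3.14 [-0.109  0.099  0.359] [-0.33 -0.09  1.79  0.12  1.26 -2.16]
1.1240964266847695 0.3 1.05 -0.05 3.14 [-0.084  0.094  0.316] [-0.32 -0.    1.83  0.15  1.15 -2.27]
28.8
253 196
178 139
```

View pics/w6.png

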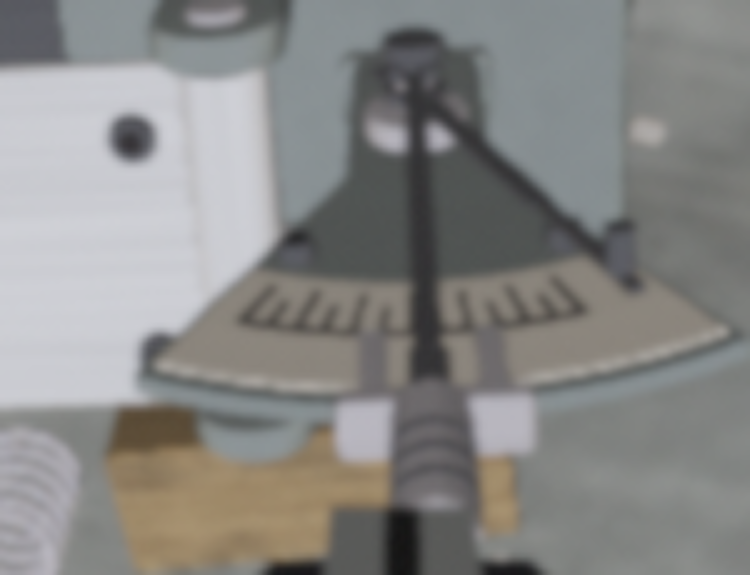

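Seen from straight in front, the drag hand (x≈428) stands midway between the ears (x≈373 and 490), less than 1 mm off centre. The live hand is at rest and the gripper is clear, so I'm handing in.

```bash
python3 -c "
from workcell import ctrl
ctrl.hold(.3); print(ctrl.job_done(), ctrl.get_t())"
```

```text
the job is handed in; nothing more can be done
the job is handed in; nothing more can be done
```

I set the spring and handed the job in at about 29 s: the drag hand stands less than 1 mm off the middle of the window by the last wrist picture, with the plate back up; the judge returned no verdict.

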